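Latch a carrier plate into an inclined rack with gravity catches

TASK

Pick up the loose aluminium carrier plate by its black handle and lay it on the lower part of the sloping rack bed, between the side rails, then slide it up the slope so that its own front edge lifts the two hinged catches, until both catches have dropped behind its rear edge. Let go, so that the plate lies flat on the bed held between the catches and the upper stop. Do not touch the catches with the gripper, and leave the jar, the tin and the wood block where they stand.

Things in the scene. Friction and masses are not known exactly. Their poses are not given: they have to be found in the camera images.
- carrier_grip (a point): Grip point in the black block handle of the loose aluminium carrier plate, 44 mm above the plate's underside, over its centre. Plate 100 (own x) x 120 (own y) x 12 mm, about 0.4 kg, flat on the table at the start. Handle 56 mm long (x), 16 mm wide (y, pinch across this), top 62 mm above the underside. Own z is square to the plate. Same either way round: either 120 mm edge may lead.
- bed: Fixed rack's sloping bed, 274 mm long. Origin: middle of its lower end, on its surface, 30 mm above the table. Own x runs up the slope (30 deg above level), y to the left, z square to it. Rails 16 mm high leave a channel 126 mm wide, flared over the lowest 30 mm. Brackets of the catches stand on the rails at x 85 to 115 mm, 40 mm high. Lower the plate with its centre at x 15 to 30 mm, short of the catches. Smooth: let go, it slides down.
- bed_stop (a point): Middle of the face of the upper stop (22 mm high) on the bed's surface, at bed x = 256 mm, y = z = 0. With the plate flat on the bed, its front edge first meets the catches when its centre is at bed x = 68 mm; its rear edge clears the lifted catches only at 196 mm; against this stop its centre is at 206 mm. Let go above 196 mm, it slides back a little onto the dropped catches.
- catch_left_nose (a point): Lower corner of the tip of the left steel catch, a bar 12 mm wide on a pin at bed x 100, y 52, 30 mm above the bed, slanting down and up-slope. Its rear end is at bed x 92 mm. Hanging, the tip is at bed x 140 mm, 3 mm above the bed, and blocks the way back. The plate's front edge sliding up lifts it with under 3 N; it rides on the plate and falls by its weight.
- catch_right_nose (a point): The same for the right catch, at bed y = -52 mm.
- catch_left (a joint): Angle of the left catch: 0 hanging at rest (dropped), about 0.26 rad when it rides on top of the plate, at most 0.9.
- catch_right (a joint): The same for the right catch.
- jar: Bystander: round sample jar with screw lid, 60 mm across, 85 mm tall, standing; origin at the centre of its underside.
- block: Bystander: wood block 45 x 96 x 35 mm, long along own y, on the table; origin at the centre of its underside.
- tin: Bystander: round aluminium moisture tin, 62 mm across, 34 mm tall; origin at the centre of its underside.
Mind the look-alikes: they are no part of the job. Of the things that look like the part that bears carrier_grip, the larger one is meant.

How it is judged:
On the way:
1. the carrier slides up the bed, lying on it, with both catches lifted and riding on it (z of carrier_grip in the frame of bed between 0.038 and 0.052 m and y of carrier_grip in the frame of bed between -0.008 and 0.008 m and angle between the z axis of bed and the z axis of carrier_grip, either way round below 0.1 rad and angle between the x axis of bed and the x axis of carrier_grip, either way round below 0.1 rad and x of carrier_grip in the frame of bed between 0.08 and 0.187 m and value of joint each of catch_left, catch_right above 0.15 rad), for 0.1 s.
At the end, for the whole second after the job is handed in: The carrier lies flat on the bed (within 0.1 rad, centred within 8 mm) between catches and upper stop (its centre 186 to 210 mm up the bed), both catches dropped behind it (below 0.08 rad), and it is released and at rest (z of carrier_grip in the frame of bed between 0.038 and 0.052 m and y of carrier_grip in the frame of bed between -0.008 and 0.008 m and angle between the z axis of bed and the z axis of carrier_grip, either way round below 0.1 rad and angle between the x axis of bed and the x axis of carrier_grip, either way round below 0.1 rad and x of carrier_grip in the frame of bed between 0.186 and 0.21 m and value of joint each of catch_left, catch_right below 0.08 rad and linear speed of carrier below 0.02 m/s and contact force between the fingers and carrier below 0.2 N); the robot touches nothing.
It fails at once if the gripper touches a catch (contact force between the fingers and catch_left above 1 N or contact force between the fingers and catch_right above 1 N).
It fails at once if a bystander is moved by more than 3 cm or the jar tipped (distance of any of jar, block, tin from where it was at the start of the episode above 0.03 m or angle between jar's own z axis and vertical above 0.5 rad).
It also fails if it takes over 43 s, if anything falls off the work surface, if the arm or the gripper's body presses on something with over 40 N, if the wrist force passes 120 N, or if a joint passes its speed limit or range.

ROBOT

A 7-joint arm with a two-finger parallel gripper is mounted at the origin on the work surface; the furniture and walls round the work are solid. World frame = base frame: x ahead of the robot, y to its left, z up, the work surface at z = 0. Lengths are in m, angles in rad, forces in N, time in s.
With the tool pointing down it reaches from about 0.425 to 0.825 m from the base axis. Payload 3.6 kg.
Tool frame: the origin (TCP) lies on the centre line of the jaws, within the pads' length; the fingertips stand 11 mm ahead of it and the grasp point (between the pads) lies 8 mm behind it (arm.finger_overhang is the distance from the TCP to the fingertips, in m); z points along the fingers, y is the line along which they close (so a half turn about z gives the same grasp; the last joint's range is limited). The gripper opens to 93 mm and grips with 3 to 60 N. Pads are 15 mm wide; open, the fingers measure 128 mm over their backs; the gripper's body (75 mm by 188 mm) begins 65 mm behind the grasp point.
Start: joints at [-1.19, 0.615, -0.013, 1.423, 0.008, 1.103, -0.04], TCP at [0.257, 0.597, 0.202] pointing down, gripper open.
Joint ranges: [-3.12, 3.12], [-0.3, 2.06], [-1.34, 1.32], [0.26, 2.42], [-1.36, 4.5], [0.01, 1.98], [-2.84, 2.84]. Speed limits (rad/s): [2.79, 2.79, 3.14, 3.14, 3.14, 3.14, 3.14].

INTERFACE

Orientations are given as a rotation vector (axis times angle).
In Python, from bench import arm, capture, ticket gives the robot as it stands.
- The arm moves only by the shell command python3 -m creep 'ROWS' [OPENING] [FORCE]. ROWS is JSON, one flat list of numbers, 6 for each row, row after row: the shift along the tool's x, y, z in mm, then the turn, a rotation vector about the tool's x, y, z in degrees. In form: [dx, dy, dz, rx, ry, rz, dx, dy, dz, rx, ry, rz, ...]. A call has 1 to 10 rows; each row shifts and turns the commanded pose from where the row before left it, along the tool's axes as they then stand; what a row does not reach is not made up. A row lasts 1/8 s, in which the tool goes at most 62.5 mm and 10.7 degrees, less where a joint would pass 70% of its speed; a pose out of reach is approached as far as the arm can. A call with a gripper value outside its range is refused whole. OPENING is the opening in per cent of the stroke, from 0 (shut) to 100 (fully open), set as the call begins (- or left out, the last holds). The fingers move at their own pace and stop on an object; FORCE is the grip in N (left out, the last holds). Time passes only in rows, so rows that do not move let the fingers close. It gives the time, the measured TCP pose, the force, the opening and the grip force at its end, in the units of the state.
- arm.sense(): the state, without advancing time (a new reading comes with each control period).
- capture(name): name is "side" or "top"; returns a dict with "frame" (384x512x3 uint8, red, green, blue), "fov_y" (degrees; the focal length in pixels is half the picture's height over the tangent of half this angle, whatever the lens; pixels are square), "cx", "cy" (the principal point, pixels), "R" (3x3) and "t" (3): a world point X has camera coordinates R X + t. Camera axes: x right, y down, z forward; pixel columns grow to the right and rows downward; lengths in m; the calibration is good to about 2 mm. A picture is of the moment at which its call begins. There is no depth.
- ticket.sign_off(): hands the job in; it is judged then, once.
The state is a dict: "clock": time; "q": joint angles; "joint_velocities": joint speeds; "effort": joint torques, N m; "ee_pos": TCP position; "eef_rot": TCP orientation; "ft_force": force on the tool from outside, world axes, zero at the start; "wrist_torque": the same for the moment, N m; "gripper_width": opening from 0.0 (shut) to 1.0 (fully open); "grip_force": force on a finger pad.
Only numpy, scipy, OpenCV 4.12 (cv2) and the standard library are available. Lean on these libraries where they do the work, as an engineer would, in place of code of your own. Each camera call takes 0.05 s, during which the arm holds its last target. There are 200 camera calls.

## Working session

There is one attempt and no reset: what is moved stays moved. The work goes in short steps, Python scripts to look and compute and a shell command to move; the robot and the scene stay as the last step left them, time stands still between calls to the robot, and variables do not carry over. Pictures are saved under pics/ and viewed, at most 10 in all, crops included, and the job is handed in when it is done.

```bash
mkdir -p pics; ls; python3 - <<'E'
from bench import arm, capture
import cv2, numpy as np
for n in("side","top"):
    c=capture(n); cv2.imwrite(f"pics/{n}0.png",c["frame"][:,:,::-1]); np.savez(f"pics/{n}0.npz",**c)
    print(n,c["fov_y"],c["cx"],c["cy"],np.round(c["R"],3).tolist(),np.round(c["t"],3))
s=arm.sense();print(s)
E
```

```text
pics
side 55.608429782525924 250.03462851822653 188.33413131054132 [[1.0, 0.011, 0.008], [0.013, -0.504, -0.864], [-0.005, 0.864, -0.504]] [-0.422  0.091  1.199]
top 52.21873914958036 254.44203959168226 190.50111638471068 [[-0.022, -1.0, 0.011], [-0.993, 0.021, -0.119], [0.119, -0.014, -0.993]] [0.04  0.423 1.621]
{'clock': 0.1, 'q': array([-1.19051086,  0.61580259, -0.01262939,  1.42470487,  0.00808722,
        1.10338792, -0.04040147]), 'joint_velocities': array([ 1.12692993e-03, -1.12586704e-03,  6.36972819e-04, -2.41281946e-03,
       -5.83562013e-05, -1.08612854e-03, -9.33402234e-04]), 'effort': array([ 9.89851578e-04, -4.60043907e+01,  2.09857025e-01, -1.66245478e+01,
       -6.11719256e-02,  1.70017371e-02,  1.06173843e-04]), 'ee_pos': array([0.25686802, 0.59629511, 0.20102112]), 'eef_rot': array([-0.63438448, -3.07641635,  0.00346829]), 'ft_force': array([-0.76698329,  0.88943834, -0.16762243]), 'wrist_torque': array([-0.0328764 , -0.02529763, -0.01466678]), 'grip_force': 0.0, 'gripper_width': 0.9982181923271684}
```

View pics/side0.png

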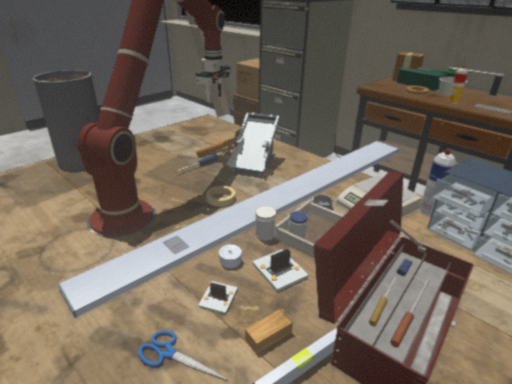

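View pics/top0.png

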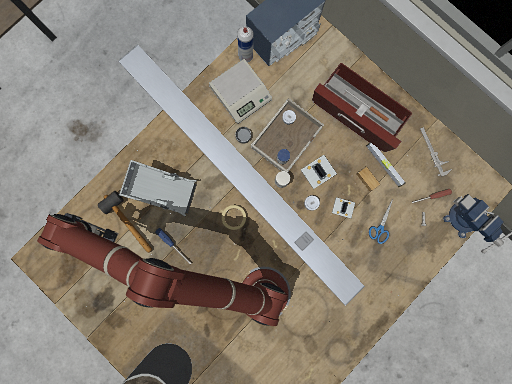

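Side view: the larger handled plate is at (280,268) and a smaller look-alike at (219,297). In the top view they are at (319,170) and (343,208). The rack is at side (255,143), top (160,188). The jar is at side (265,223), the tin at (230,257) and the block at (268,330). By the description, I choose the larger plate at (319,170) in the top view. Next is a close crop to check it.

```bash
python3 - <<'E'
import cv2, numpy as np
t=cv2.imread("pics/top0.png");s=cv2.imread("pics/side0.png")
f=lambda im,x,y,w,h,k:cv2.resize(im[y:y+h,x:x+w],None,fx=k,fy=k,interpolation=cv2.INTER_CUBIC)
a=np.hstack([f(t,110,150,100,75,4),f(t,270,145,100,75,4)])
b=np.hstack([f(s,215,105,100,75,4),f(s,190,235,130,75,4)[:, :400]])
cv2.imwrite("pics/crop0.png",np.vstack([a,b]))
E
```

```text
(no output)
```

View pics/crop0.png

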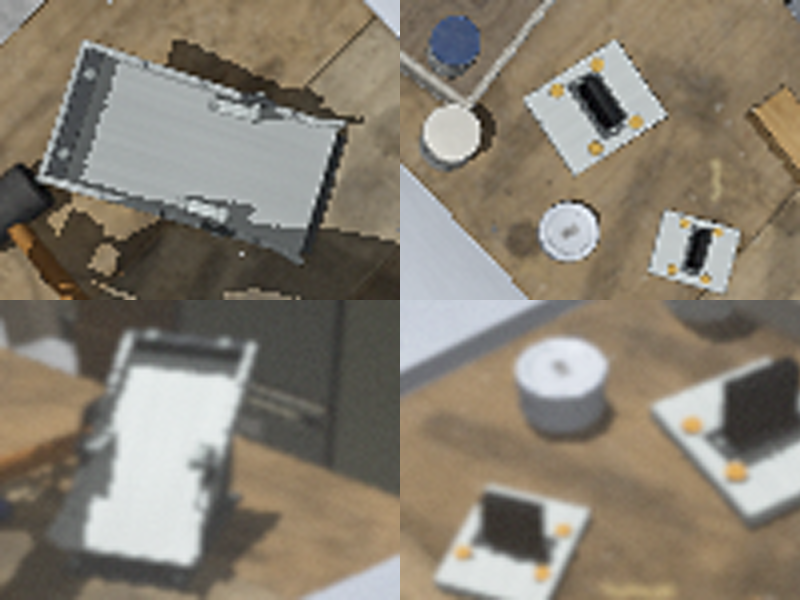

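The crop confirms it: the larger plate has its centre at top pixel about (319,172), and its handle is upright. The rack's stop end is at about (126,178) and its open lower end at about (191,198). Next I measure.

```bash
cat > h.py <<'E'
import numpy as np, cv2
def load(n):
    d=np.load(n); d={k:d[k] for k in d}; d["f"]=d["frame"].shape[0]/2/np.tan(np.radians(d["fov_y"])/2); return d
def ray(d,p):
    v=np.array([(p[0]-d["cx"])/d["f"],(p[1]-d["cy"])/d["f"],1]); v=d["R"].T@v
    return -d["R"].T@d["t"], v/np.linalg.norm(v)
def onz(d,p,z):
    c,v=ray(d,p); return c+v*(z-c[2])/v[2]
def tri(d1,p1,d2,p2):
    A=[];b=[]
    for d,p in((d1,p1),(d2,p2)):
        c,v=ray(d,p);P=np.eye(3)-np.outer(v,v);A.append(P);b.append(P@c)
    A=np.vstack(A);b=np.hstack(b);x=np.linalg.lstsq(A,b,rcond=None)[0]
    return x,np.linalg.norm(A@x-b)
def proj(d,X):
    q=d["R"]@X+d["t"];return q[:2]/q[2]*d["f"]+[d["cx"],d["cy"]]
E
python3 - <<'E'
from h import *
T=load("pics/top0.npz");S=load("pics/side0.npz")
print("cams",ray(T,(0,0))[0],ray(S,(0,0))[0])
def quad(d,x,y,w,h,z):
    k=8;im=cv2.resize(d["frame"][y:y+h,x:x+w],None,fx=k,fy=k,interpolation=cv2.INTER_CUBIC)
    hsv=cv2.cvtColor(im,cv2.COLOR_RGB2HSV)
    m=((hsv[...,1]<60)&(hsv[...,2]>150)).astype(np.uint8)
    cs,_=cv2.findContours(m,cv2.RETR_EXTERNAL,cv2.CHAIN_APPROX_NONE);c=max(cs,key=cv2.contourArea)
    q=cv2.approxPolyN(cv2.convexHull(c),4)[0].astype(float)
    px=(q+.5)/k-.5+[x,y]
    P=np.array([onz(d,p,z) for p in px]);e=np.roll(P,-1,0)-P
    print(px.round(2).tolist(),"centre",P.mean(0).round(4),"sides",np.linalg.norm(e,axis=1).round(4),"dirs",np.degrees(np.arctan2(e[:,1],e[:,0])).round(1))
quad(T,297,150,45,44,.012);quad(S,240,245,75,50,.012)
def dark(d,x,y,w,h):
    m=(d["frame"][y:y+h,x:x+w].max(2)<70).astype(np.uint8)
    n,l,st,ce=cv2.connectedComponentsWithStats(m);i=1+st[1:,4].argmax();print("handle",ce[i]+[x,y],st[i]);
    return cv2.minAreaRect(np.argwhere(l==i)[:,::-1].astype(np.float32))
print(dark(T,300,155,35,30),onz(T,(319,170),.062))
for n,p,z in(("jar",(283,178),.085),("tin",(312,203),.034)): print(n,onz(T,p,z))
for p in((122,55),(140,45),(362,289),(345,303)): print("beam",onz(T,p,0.0))
a=cv2.resize(T["frame"][155:230,110:210],None,fx=8,fy=8,interpolation=cv2.INTER_CUBIC)
cv2.imwrite("pics/rt.png",a[:,:,::-1])
a=cv2.resize(S["frame"][105:180,215:295],None,fx=8,fy=8,interpolation=cv2.INTER_CUBIC)
cv2.imwrite("pics/rs.png",a[:,:,::-1])
E
```

```text
cams [0.22752454 0.05360674 1.65911649] [ 0.42768945 -0.98487334  0.68627191]
[[336.94, 173.69], [313.06, 189.19], [299.56, 169.06], [323.56, 153.56]] centre [ 0.5019 -0.2434  0.012 ] sides [0.123  0.1031 0.1241 0.1034] dirs [ 121.6   31.7  -58.3 -148.9]
[[309.31, 274.19], [276.69, 289.06], [249.94, 260.56], [281.31, 247.44]] centre [ 0.5031 -0.2458  0.012 ] sides [0.1037 0.1242 0.1067 0.1265] dirs [-148.5  123.1   32.8  -58.2]
handle [319.54651163 170.25581395] [14  9 12 14 86]
((19.384613037109375, 15.076921463012695), (13.867504119873047, 6.101701259613037), 56.30992889404297) [ 0.49902271 -0.23754386  0.062     ]
jar [ 0.46515787 -0.0853307   0.085     ]
tin [ 0.36501599 -0.20754832  0.034     ]
beam [1.04387446 0.604314   0.        ]
beam [1.0893088 0.5253677 0.       ]
beam [ 0.00531565 -0.40666287  0.        ]
beam [-0.04952987 -0.33307055  0.        ]
```

View pics/rt.png

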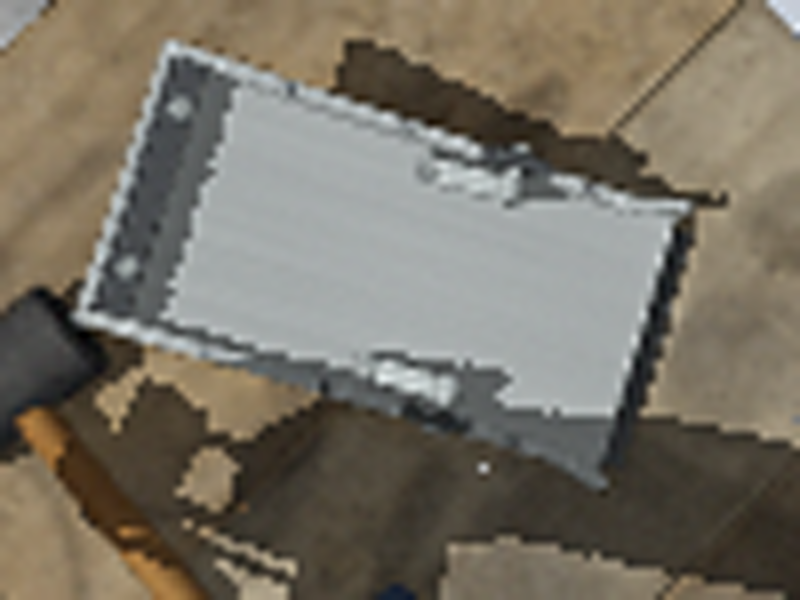

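View pics/rs.png

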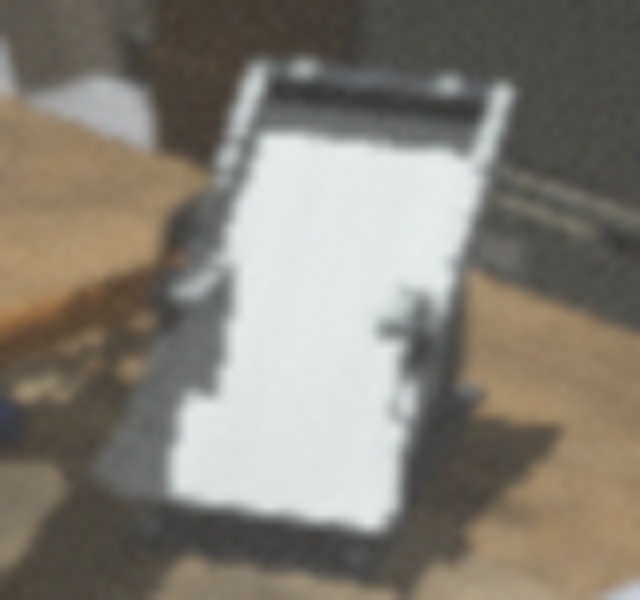

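The top crop shows the rail's outer corners at (168,45), (80,318), (690,207) and (605,487) in 8x pixels. The side crop shows them at (512,88), (262,65), about (395,525) and about (100,478), with the catches at top (470,175) and (410,380). I triangulate these next.

```bash
python3 - <<'E'
from h import *
T=load("pics/top0.npz");S=load("pics/side0.npz")
t=lambda p:((p[0]+.5)/8-.5+110,(p[1]+.5)/8-.5+155)
s=lambda p:((p[0]+.5)/8-.5+215,(p[1]+.5)/8-.5+105)
TP=dict(UR=(168,45),UL=(80,318),LR=(690,207),LL=(605,487));SP=dict(UR=(512,88),UL=(262,65),LR=(395,525),LL=(100,478))
X={}
for k in TP:
    X[k],e=tri(T,t(TP[k]),S,s(SP[k]));print(k,X[k].round(4),round(e,4))
u=(X["UR"]+X["UL"]-X["LR"]-X["LL"])/2;print("len",np.linalg.norm(u),"slope",np.degrees(np.arcsin(u[2]/np.linalg.norm(u))),"yaw",np.degrees(np.arctan2(u[1],u[0])))
print("widths",np.linalg.norm(X["UR"]-X["UL"]),np.linalg.norm(X["LR"]-X["LL"]))
# single-view: known heights. rail tops at z: lower .03+.016c ; upper + .274 s
c,sn=np.cos(np.pi/6),.5
zl=.03+.016*c; zu=zl+.274*sn
Y={k:onz(T,t(TP[k]),zl if k[0]=="L" else zu) for k in TP}
for k in Y: print(k,Y[k].round(4))
d=(Y["UR"]+Y["UL"]-Y["LR"]-Y["LL"])/2;print("horiz len",np.hypot(*d[:2]),"expect",.274*c,"yaw",np.degrees(np.arctan2(d[1],d[0])),[np.degrees(np.arctan2(*(Y["U"+i]-Y["L"+i])[1::-1])) for i in "LR"],[np.degrees(np.arctan2(*(Y[i+"L"]-Y[i+"R"])[1::-1]))-90 for i in "LU"], "w",np.linalg.norm(Y["UR"]-Y["UL"]),np.linalg.norm(Y["LR"]-Y["LL"]))
m=sum(Y.values())/4;print("mid",m)
yaw=np.arctan2(d[1],d[0]);h=np.array([np.cos(yaw),np.sin(yaw)])
print("origin via mid", m[:2]-h*(.137*c-.016*sn), "via lower",(Y["LR"]+Y["LL"])[:2]/2+h*.016*sn)
# bed surface lower edge in top & side at z=.03
for p in((672,228),(625,415)): print("bededge T",onz(T,t(p),.03))
for p in((170,497),(385,530)): print("bededge S",onz(S,s(p),.03))
E
```

```text
UR [0.5346 0.5058 0.1758] 0.0028
UL [0.4026 0.5461 0.1736] 0.0009
LR [0.4718 0.2757 0.0336] 0.0023
LL [0.3257 0.3201 0.0351] 0.0016
len 0.27671810042315836 slope 30.468595708590094 yaw 72.96319836533053
widths 0.13799216276000947 0.15264831326157532
UR [0.5316 0.5041 0.1809]
UL [0.4011 0.5436 0.1809]
LR [0.4686 0.2742 0.0439]
LL [0.324  0.3185 0.0439]
horiz len 0.23803121152890194 expect 0.23729096063693622 yaw 72.89745916853848 [np.float64(71.09935151586582), np.float64(74.69203339553356)] [np.float64(72.9703471124104), np.float64(73.1753227347121)] w 0.13627159515647516 0.15120053236500883
mid [0.43133408 0.41010132 0.11235641]
origin via mid [0.39879516 0.30434858] via lower [0.39868631 0.30399483]
bededge T [0.45976611 0.28556283 0.03      ]
bededge T [0.36208556 0.31033473 0.03      ]
bededge S [0.36224885 0.31045696 0.03      ]
bededge S [0.46863712 0.27774653 0.03      ]
```

The two views agree. The plate centre is about (0.502,-0.244) with its y axis at -58.5°. The bed origin is about (0.399,0.303) with its yaw at 73°. I rise, retract, then swing round the base axis.

```bash
cat > to.py <<'E'
# python3 to.py grip x y z yawx tilt  : TCP target; prints tool-frame shift (mm) and turn (deg)
import sys, numpy as np
from scipy.spatial.transform import Rotation as Ro
from bench import arm
def delta(p,R):
    s=arm.sense();C=Ro.from_rotvec(s["eef_rot"])
    print("clock",round(s["clock"],2),"pos",s["ee_pos"].round(4),"shift",(C.inv().apply(p-s["ee_pos"])*1e3).round(1),"turn",np.degrees((C.inv()*R).as_rotvec()).round(2),"F",s["ft_force"].round(1),"T",s["wrist_torque"].round(2),"w",round(float(s["gripper_width"]),3),"gf",round(float(s["grip_force"]),1),"q",s["q"].round(2))
def frame(yaw,tilt):  # tool x along heading yaw, pitched up by tilt; z into surface
    h=np.array([np.cos(yaw),np.sin(yaw),0]);k=np.array([0,0,1.])
    x=np.cos(tilt)*h+np.sin(tilt)*k;z=-(np.cos(tilt)*k-np.sin(tilt)*h)
    return Ro.from_matrix(np.column_stack([x,np.cross(z,x),z]))
O=np.array([.3993,.3030,.03]);YAW=np.radians(73.)
def bed(x,y,z):  # bed coords (m) of TCP
    R=frame(YAW,np.pi/6).as_matrix()
    return O+R@np.array([x,-y,-z])
def inbed():
    s=arm.sense();R=frame(YAW,np.pi/6);v=R.inv().apply(s["ee_pos"]-O)*1e3
    print("TCP in bed x,y,z mm",(v*[1,-1,-1]).round(1))
if __name__=="__main__":
    a=[float(v) for v in sys.argv[2:]]
    if sys.argv[1]=="w": delta(np.array(a[:3]),frame(np.radians(a[3]),0))
    else: inbed();delta(bed(*[v/1e3 for v in a]),frame(YAW,np.pi/6))
E
python3 -m creep '[0,0,-40,0,0,0, 0,0,-40,0,0,0, 0,-45,0,0,0,0, 0,-45,0,0,0,0]' 100
python3 -m creep '[-45,-1.8,0,0,0,4.63,-45,-1.8,0,0,0,4.63,-45,-1.8,0,0,0,4.63,-45,-1.8,0,0,0,4.63,-45,-1.8,0,0,0,4.63,-45,-1.8,0,0,0,4.63,-45,-1.8,0,0,0,4.63,-45,-1.8,0,0,0,4.63,-45,-1.8,0,0,0,4.63,-45,-1.8,0,0,0,4.63]'
python3 -m creep '[-45,-1.8,0,0,0,4.63,-45,-1.8,0,0,0,4.63,-45,-1.8,0,0,0,4.63,-45,-1.8,0,0,0,4.63,-45,-1.8,0,0,0,4.63,-45,-1.8,0,0,0,4.63,-45,-1.8,0,0,0,4.63,-45,-1.8,0,0,0,4.63,-45,-1.8,0,0,0,4.63,-45,-1.8,0,0,0,4.63]'
python3 to.py w .5022 -.2440 .16 31.5
```

```text
clock: 0.6
ee_pos: [0.2211, 0.5133, 0.2818]
eef_rot: [-0.635, -3.077, 0.0]
ft_force: [0.2, 0.3, 1.1]
gripper_width: 1.001
grip_force: 0.0
clock: 1.85
ee_pos: [0.524, 0.1953, 0.2815]
eef_rot: [-1.796, -2.577, 0.001]
ft_force: [0.6, 0.0, -0.1]
gripper_width: 1.004
grip_force: 0.0
clock: 3.1
ee_pos: [0.5021, -0.2422, 0.2815]
eef_rot: [-2.664, -1.663, 0.001]
ft_force: [0.6, -0.1, -0.1]
gripper_width: 1.0
grip_force: 0.0
clock 3.1 pos [ 0.5021 -0.2422  0.2815] shift [ -1.6   1.1 121.5] turn [-6.000e-02  2.000e-02  3.246e+01] F [ 0.6 -0.1 -0.1] T [-0.02  0.02  0.04] w 1.0 gf 0.0 q [ 0.05  0.44  0.56  1.58 -0.25  1.19  0.2 ]
```

```bash
python3 -m creep '[-1.6,1.1,0,0,0,8.1, 0,0,0,0,0,8.1, 0,0,0,0,0,8.1, 0,0,0,0,0,8.1, 0,0,40,0,0,0, 0,0,40,0,0,0, 0,0,41,0,0,0, 0,0,0,0,0,0]' >/dev/null
python3 to.py w .5022 -.2440 .036 31.5
python3 - <<'E'
from bench import capture
import cv2,numpy as np
a=[]
for n,x,y in(("top",280,130),("side",230,200)):
    c=capture(n);np.savez(f"pics/{n}1.npz",**c);a.append(cv2.resize(c["frame"][y:y+100,x:x+80,::-1],None,fx=5,fy=5,interpolation=cv2.INTER_CUBIC))
cv2.imwrite("pics/g1.png",np.hstack(a))
E
```

```text
clock 4.1 pos [ 0.5009 -0.2412  0.1581] shift [1.000e-01 3.900e+00 1.221e+02] turn [-0.4   0.24  0.2 ] F [0.3 0.  0.4] T [-0.04  0.12  0.04] w 0.997 gf 0.0 q [ 0.01  0.59  0.64  1.76 -0.42  0.94 -0.19]
```

View pics/g1.png

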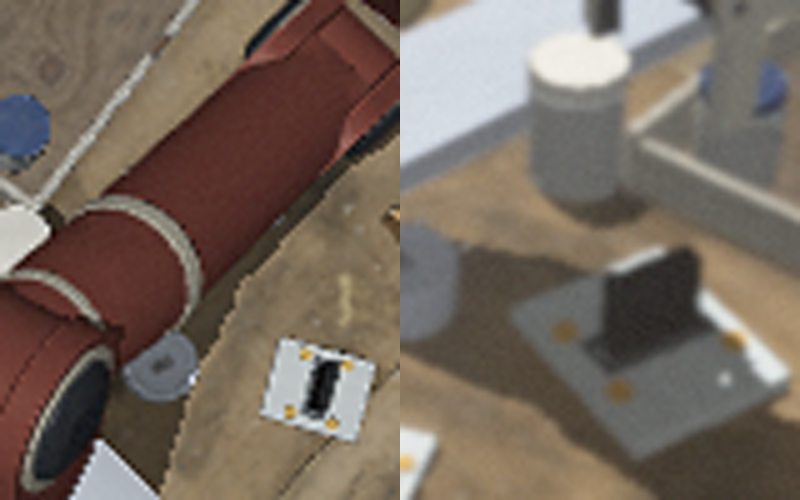

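The side crop shows the open fingers straddling the handle from above, with the left one clear of the jar. I descend and grip.

```bash
python3 -m creep '[0,2,30,0,0,0, 0,1,30,0,0,0, 0,0,30,0,0,0, 0,0,20,0,0,0, 0,0,12,0,0,0, 0,0,0,0,0,0,0,0,0,0,0,0]' >/dev/null
python3 to.py w .5022 -.2440 .036 31.5
```

```text
clock 5.08 pos [ 0.5056 -0.2462  0.0403] shift [-1.7 -3.7  4.3] turn [ 0.12 -0.07  0.2 ] F [-0.   0.2  0.4] T [-0.05  0.11 -0.01] w 0.996 gf 0.0 q [ 0.09  0.74  0.52  1.86 -0.56  0.68 -0.08]
```

```bash
python3 -m creep '[-1.5,-3,2,0,0,0, 0,0,1,0,0,0, 0,0,0,0,0,0]' >/dev/null
python3 to.py w .5022 -.2440 .036 31.5
python3 -m creep '[0,0,0,0,0,0,0,0,0,0,0,0,0,0,0,0,0,0,0,0,0,0,0,0,0,0,0,0,0,0,0,0,0,0,0,0]' 0 30
python3 to.py w .5022 -.2440 .036 31.5
```

```text
clock 5.45 pos [ 0.5018 -0.2438  0.0361] shift [0.3 0.4 0.1] turn [ 0.   -0.    0.19] F [-0.   0.1  0.3] T [-0.06  0.07  0.  ] w 0.997 gf 0.0 q [ 0.1   0.75  0.51  1.87 -0.56  0.67 -0.07]
clock: 6.2
ee_pos: [0.5018, -0.2439, 0.0361]
eef_rot: [3.022, 0.858, -0.0]
ft_force: [-0.1, 0.0, -0.1]
gripper_width: 0.405
grip_force: 0.0
clock 6.2 pos [ 0.5018 -0.2439  0.0361] shift [0.3 0.3 0.1] turn [0.   0.   0.19] F [-0.1  0.  -0.1] T [-0.05  0.07  0.02] w 0.405 gf 0.0 q [ 0.1   0.75  0.51  1.87 -0.56  0.67 -0.07]
```

```bash
python3 -m creep '[0,0,0,0,0,0,0,0,0,0,0,0,0,0,0,0,0,0,0,0,0,0,0,0,0,0,0,0,0,0]' 0 40 >/dev/null
python3 to.py w .5018 -.2439 .036 31.5
python3 -m creep '[0,0,-10,0,0,0,0,0,-20,0,0,0,0,0,-20,0,0,0,0,0,-30,0,0,0,0,0,-40,0,0,0,0,0,-40,0,0,0,0,0,-40,0,0,0,0,0,-40,0,0,0,0,0,0,0,0,0,0,0,0,0,0,0]'
python3 to.py b 0 0 150
```

```text
clock 6.83 pos [ 0.502  -0.2442  0.0362] shift [-0.  -0.3  0.2] turn [ 0.04 -0.    0.19] F [ 1.4 -1.2 -0.9] T [-0.33 -0.04 -0.02] w 0.166 gf 40.0 q [ 0.1   0.75  0.51  1.87 -0.56  0.67 -0.07]
clock: 8.07
ee_pos: [0.5004, -0.2425, 0.2743]
eef_rot: [-3.019, -0.857, 0.004]
ft_force: [0.1, 0.3, -3.6]
gripper_width: 0.168
grip_force: 40.0
TCP in bed x,y,z mm [-304.  -256.2  457.7]
clock 8.07 pos [ 0.5004 -0.2425  0.2743] shift [ 144.4 -467.3  116.2] turn [ 10.55  28.68 -40.4 ] F [ 0.1  0.3 -3.6] T [-0.04  0.18 -0.08] w 0.168 gf 40.0 q [-0.04  0.48  0.71  1.6  -0.33  1.2  -0.28]
```

```bash
python3 -m creep '[36.7,-25.6,0,0,0,-4.61,36.7,-25.6,0,0,0,-4.61,36.7,-25.6,0,0,0,-4.61,36.7,-25.6,0,0,0,-4.61,36.7,-25.6,0,0,0,-4.61,36.7,-25.6,0,0,0,-4.61,36.7,-25.6,0,0,0,-4.61,36.7,-25.6,0,0,0,-4.61,36.7,-25.6,0,0,0,-4.61,0,0,0,0,0,0]'
python3 to.py b 0 0 170
```

```text
clock: 9.32
ee_pos: [0.5326, 0.1549, 0.2728]
eef_rot: [-2.508, -1.881, 0.008]
ft_force: [-0.5, 0.7, -4.0]
gripper_width: 0.165
grip_force: 40.0
TCP in bed x,y,z mm [  32.5 -170.8  261.6]
clock 9.32 pos [0.5326 0.1549 0.2728] shift [  19.9 -169.8   97. ] turn [-0.64 30.01  0.62] F [-0.5  0.7 -4. ] T [-0.16  0.07  0.03] w 0.165 gf 40.0 q [-0.63  0.43  0.48  1.6  -0.22  1.17 -0.39]
```

```bash
python3 -m creep '[0,-40,0,0,0,0,0,-40,0,0,0,0,0,-45,0,0,0,0,0,-45,0,0,0,0, 0,0,0,0,7.5,0, 0,0,0,0,7.5,0, 0,0,0,0,7.5,0, 0,0,0,0,7.5,0, 0,0,0,0,0,0]'
python3 to.py b 20 0 86
```

```text
clock: 10.45
ee_pos: [0.3714, 0.1945, 0.2736]
eef_rot: [-2.232, -1.643, -0.586]
ft_force: [0.1, 0.8, -3.6]
gripper_width: 0.17
grip_force: 40.0
TCP in bed x,y,z mm [ 24.9  -5.  266.9]
clock 10.45 pos [0.3714 0.1945 0.2736] shift [ -3.8  -4.5 180.9] turn [-0.17  0.35 -0.35] F [ 0.1  0.8 -3.6] T [-1.    0.38 -0.01] w 0.17 gf 40.0 q [-0.63  0.07  0.5   2.21 -0.75  0.79  0.07]
```

```bash
python3 -m creep '[0,0,40,0,0,0,-2,-2,40,0,0,0,-2,-3,40,0,0,0,0,0,40,0,0,0,0,0,20,0,0,0,0,0,0,0,0,0,0,0,0,0,0,0]'
python3 to.py b 20 0 66
python3 - <<'E'
from bench import capture
import cv2,numpy as np
a=[]
for n,x,y in(("top",130,150),("side",205,110)):
    c=capture(n);np.savez(f"pics/{n}2.npz",**c);a.append(cv2.resize(c["frame"][y:y+100,x:x+80,::-1],None,fx=5,fy=5,interpolation=cv2.INTER_CUBIC))
cv2.imwrite("pics/g2.png",np.hstack(a))
E
```

```text
clock: 11.32
ee_pos: [0.3933, 0.2729, 0.1302]
eef_rot: [-2.229, -1.656, -0.592]
ft_force: [-0.5, -0.8, -3.6]
gripper_width: 0.169
grip_force: 40.0
TCP in bed x,y,z mm [ 23.6  -3.1 102. ]
clock 11.32 pos [0.3933 0.2729 0.1302] shift [-3.4 -3.1 36.1] turn [0.09 0.41 0.24] F [-0.5 -0.8 -3.6] T [-1.    0.37 -0.04] w 0.169 gf 40.0 q [-0.24  0.4  -0.19  2.33 -1.35  0.32  0.59]
```

View pics/g2.png

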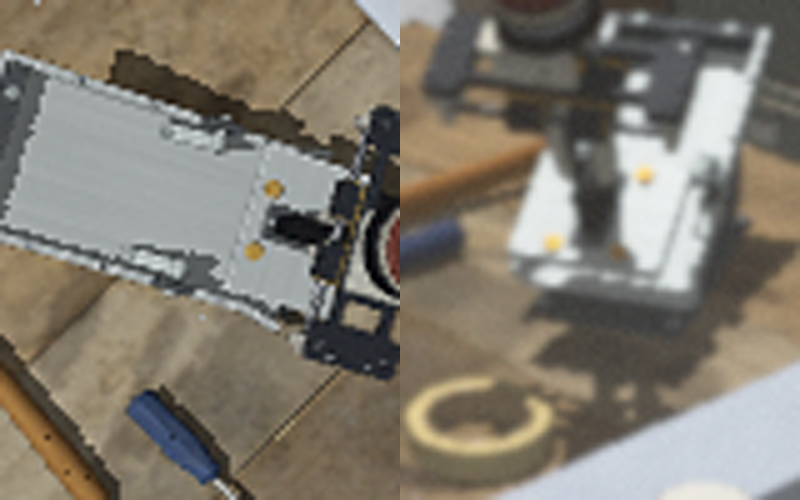

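The top crop shows the plate over the lower bed, its front edge running from about (262,145) to (225,290) in 5x pixels, well short of the catches. I check this against the TCP.

```bash
python3 - <<'E'
from h import *
from to import *
T=load("pics/top2.npz")
C=Ro.from_rotvec(arm.sense()["eef_rot"]);p=arm.sense()["ee_pos"]
for y in(-60,60):
  for x in (50,):
    X=p+C.apply(np.array([x,-y,24])/1e3);q=proj(T,X);print(y,((q-[130,150]+.5)*5-.5).round(1))
# bed reference: rails outer upper corners, model half width .068
R=frame(YAW,np.pi/6).as_matrix()
for x,y in((274,68),(274,-68),(0,75.8),(0,-75.8)):
    q=proj(T,O+R@np.array([x,-y,-16])/1e3);print(x,y,((q-[110,155]+.5)*8-.5).round(1))
E
```

```text
-60 [271.1 141.1]
60 [226.7 288.1]
274 68 [ 83.  317.5]
274 -68 [171.7  45.3]
0 75.8 [606.9 486.1]
0 -75.8 [692.  205.4]
```

The model matches to about 1 mm. I lower the plate towards the bed.

```bash
python3 -m creep '[1,-1.5,20,0,0.2,0.2,1,-1.5,20,0,0.2,0,0,0,0,0,0,0,0,0,0,0,0,0]' >/dev/null
python3 to.py b 27 0 40
```

```text
TCP in bed x,y,z mm [22.5 -1.6 67.7]
clock 11.93 pos [0.3966 0.2887 0.0999] shift [ 5.  -1.5 27.7] turn [-0.12  0.89  0.22] F [ 0.4 -0.1 -3. ] T [-0.98  0.41  0.05] w 0.165 gf 39.9 q [ 0.06  0.56 -0.69  2.32 -1.36  0.01  0.58]
```

```bash
python3 -c "
from bench import arm;print([a for a in dir(arm) if a[0]!='_'])"
python3 -m creep '[5,-1,10,0,0,0,0,0,0,0,0,0,0,0,0,0,0,0]' >/dev/null
python3 to.py b 32 0 40
```

```text
['IKError', 'finger_overhang', 'sense']
TCP in bed x,y,z mm [30.1 -0.4 59.5]
clock 12.3 pos [0.3986 0.2994 0.0965] shift [ 2.2 -0.2 19.4] turn [-0.5   0.88  0.31] F [-0.5 -0.4 -3.9] T [-0.99  0.41  0.08] w 0.164 gf 39.9 q [ 0.03  0.57 -0.67  2.3  -1.36  0.01  0.57]
```

```bash
python3 -m creep '[1,0,6,0,0,0,1,0,6,0,0,0,0,0,0,0,0,0]' >/dev/null
python3 to.py b 32 0 38
```

```text
TCP in bed x,y,z mm [34.1 -2.6 49.8]
clock 12.68 pos [0.4032 0.3066 0.0901] shift [-1.8 -2.5 11.9] turn [-0.81  1.06  0.24] F [ 1.6 -0.2 -3.8] T [-0.99  0.41 -0.02] w 0.167 gf 39.9 q [ 0.    0.59 -0.65  2.29 -1.36  0.01  0.57]
```

```bash
python3 -m creep '[-1,-2.5,3,0,0,0,0,0,3,0,0,0,0,0,0,0,0,0]' >/dev/null
python3 to.py b 32 0 38
```

```text
TCP in bed x,y,z mm [34.4 -1.8 46.4]
clock 13.05 pos [0.4029 0.3088 0.0873] shift [-2.2 -1.6  8.4] turn [-1.    1.26  0.24] F [ 0.3  0.7 -3.8] T [-1.    0.34 -0.04] w 0.163 gf 39.9 q [-0.01  0.59 -0.64  2.28 -1.36  0.01  0.57]
```

```bash
python3 -m creep '[-1,-2.5,4,0,0,0,-1,-1,4,0,0,0,0,0,0,0,0,0]' >/dev/null
python3 to.py b 32 0 38
python3 -m creep '[0,-1,3,0,0,0,0,0,0,0,0,0]' >/dev/null
python3 to.py b 32 0 36
```

```text
TCP in bed x,y,z mm [34.6 -0.6 41.5]
clock 13.43 pos [0.4026 0.3116 0.0832] shift [-2.5 -0.5  3.6] turn [-1.29  1.52  0.24] F [-0.4  0.5 -3.6] T [-0.95  0.34  0.03] w 0.164 gf 39.9 q [-0.03  0.6  -0.63  2.28 -1.36  0.01  0.56]
TCP in bed x,y,z mm [35.4 -0.3 39.6]
clock 13.68 pos [0.4028 0.3133 0.0819] shift [-3.3 -0.3  3.7] turn [-1.36  1.6   0.25] F [-0.7 -1.  -3.3] T [-1.    0.25 -0.  ] w 0.169 gf 40.0 q [-0.03  0.6  -0.63  2.27 -1.36  0.01  0.56]
```

```bash
python3 -m creep '[4,0,2,-0.5,0.5,0,4,0,1,-0.3,0.5,0,0,0,0,0,0,0]' >/dev/null
python3 to.py b 50 0 36
```

```text
TCP in bed x,y,z mm [46.6 -3.2 40.1]
clock 14.05 pos [0.4083 0.3215 0.088 ] shift [ 3.4 -3.2  4.1] turn [-0.88  0.86  0.27] F [ 0.6 -0.7 -3.6] T [-0.99  0.29 -0.01] w 0.166 gf 39.9 q [-0.04  0.6  -0.63  2.26 -1.36  0.01  0.55]
```

```bash
python3 -m creep '[0,-2,2,-0.4,0.4,0.2,1,-1,2,-0.4,0.4,0,0,0,0,0,0,0]' >/dev/null
python3 to.py b 50 0 36
```

```text
TCP in bed x,y,z mm [51.4 -4.  41.4]
clock 14.43 pos [0.4101 0.3246 0.0915] shift [-1.3 -3.9  5.4] turn [-0.62  0.56  0.07] F [-0.3  0.3 -4.2] T [-0.92  0.48  0.02] w 0.167 gf 39.9 q [-0.04  0.59 -0.63  2.26 -1.36  0.02  0.54]
```

```bash
python3 -m creep '[0,-3,3,0,0,0,0,-1,2,0,0,0,0,0,0,0,0,0]' >/dev/null
python3 to.py b 50 0 36
```

```text
TCP in bed x,y,z mm [52.8 -1.9 38.2]
clock 14.8 pos [0.4089 0.3279 0.0895] shift [-2.7 -1.9  2.3] turn [-0.76  0.76  0.05] F [-0.  -0.6 -3.4] T [-0.94  0.3   0.  ] w 0.167 gf 40.0 q [-0.06  0.59 -0.62  2.26 -1.36  0.01  0.54]
```

```bash
python3 -m creep '[0,-2,3,0,0,0,0,-0.5,2,0,0,0,0,0,0,0,0,0]' >/dev/null
python3 to.py b 60 0 36
```

```text
TCP in bed x,y,z mm [52.7 -1.4 36.7]
clock 15.18 pos [0.4087 0.3287 0.0881] shift [ 7.3 -1.4  0.6] turn [-0.74  0.99 -0.  ] F [ -4.7 -13.8  16.4] T [-1.25  0.61  0.1 ] w 0.164 gf 40.0 q [-0.07  0.6  -0.61  2.25 -1.36  0.01  0.53]
```

Contact: about 20 N along the bed normal and no lateral force, so the plate lies in the channel. I slide it up.

```bash
python3 -m creep '[0,-0.5,-0.5,0,0,0,5,-0.5,0,0,0,0,5,0,0,0,0,0,0,0,0,0,0,0]' >/dev/null
python3 to.py b 75 0 36
```

```text
TCP in bed x,y,z mm [62.9 -0.8 36.7]
clock 15.68 pos [0.4106 0.3373 0.0932] shift [12.2 -0.8  0.5] turn [-0.71  1.    0.01] F [ -3.2 -10.7  10.5] T [-1.18  0.46  0.02] w 0.166 gf 40.0 q [-0.16  0.56 -0.5   2.24 -1.35  0.08  0.5 ]
```

q6 is off its limit now, so I continue and correct the tilt.

```bash
python3 -m creep '[6,-0.4,0,-0.2,0.3,0,6,-0.4,0,-0.2,0.3,0,0,0,0,0,0,0]' >/dev/null
python3 to.py b 75 0 36
python3 -m creep '[6,0,0,-0.2,0.3,0,6,0,0,0,0,0,6,0,0,0,0,0,0,0,0,0,0,0]' >/dev/null
python3 to.py b 100 0 36
```

```text
TCP in bed x,y,z mm [73.2 -0.3 36.7]
clock 16.05 pos [0.4128 0.346  0.0984] shift [ 1.8 -0.3  0.7] turn [-0.28  0.51 -0.07] F [ -2.9 -13.4  12.4] T [-1.64  0.72  0.04] w 0.163 gf 40.0 q [-0.17  0.56 -0.51  2.23 -1.35  0.07  0.48]
TCP in bed x,y,z mm [92.6  0.1 36.7]
clock 16.55 pos [0.4173 0.3622 0.1081] shift [7.4 0.1 0.7] turn [-0.13  0.09  0.01] F [ -3.3 -12.2  11.7] T [-1.39  0.7   0.07] w 0.163 gf 40.0 q [-0.27  0.53 -0.4   2.2  -1.3   0.14  0.4 ]
```

```bash
python3 -m creep '[8,0,0,0,0,0,8,0,0,0,0,0,8,0,0,0,0,0,8,0,0,0,0,0,8,0,0,0,0,0,0,0,0,0,0,0]' >/dev/null
python3 to.py b 140 0 36
python3 -m creep '[8,0,0,0,0,0,8,0,0,0,0,0,8,0,0,0,0,0,8,0,0,0,0,0,8,0,0,0,0,0,8,0,0,0,0,0,0,0,0,0,0,0]' >/dev/null
python3 to.py b 198 0 36
```

```text
TCP in bed x,y,z mm [133.6   0.4  36.7]
clock 17.3 pos [0.4274 0.3962 0.1286] shift [6.4 0.4 0.7] turn [-0.21 -0.    0.05] F [-3.8 -9.9  9.5] T [-1.17  0.58  0.08] w 0.162 gf 40.0 q [-0.48  0.5  -0.17  2.12 -1.14  0.26  0.16]
TCP in bed x,y,z mm [181.9   0.5  36.8]
clock 18.18 pos [0.4395 0.4362 0.1528] shift [16.1  0.6  0.8] turn [-0.27 -0.02  0.06] F [-2.3 -8.8  8.1] T [-1.13  0.55  0.09] w 0.167 gf 40.0 q [-0.66  0.49 -0.    2.02 -0.99  0.36 -0.06]
```

```bash
python3 -m creep '[6,0,0,0,0,0,6,0,0,0,0,0,4,0,0,0,0,0,3,0,0,0,0,0,0,0,0,0,0,0]' >/dev/null
python3 to.py b 206 0 36
python3 -m creep '[2,0,0,0,0,0,0,0,0,0,0,0]' >/dev/null
python3 to.py b 206 0 36
python3 - <<'E'
from bench import capture
import cv2,numpy as np
a=[]
for n,x,y in(("top",115,145),("side",205,90)):
    c=capture(n);np.savez(f"pics/{n}3.npz",**c);a.append(cv2.resize(c["frame"][y:y+100,x:x+80,::-1],None,fx=5,fy=5,interpolation=cv2.INTER_CUBIC))
cv2.imwrite("pics/g3.png",np.hstack(a))
E
```

```text
TCP in bed x,y,z mm [200.1   0.6  36.8]
clock 18.8 pos [0.444  0.4513 0.1619] shift [5.9 0.6 0.8] turn [-0.29  0.04  0.03] F [-2.  -9.1  7.9] T [-1.28  0.64  0.07] w 0.164 gf 40.0 q [-0.71  0.49  0.05  1.98 -0.94  0.39 -0.13]
TCP in bed x,y,z mm [201.7   0.6  36.7]
clock 19.05 pos [0.4444 0.4527 0.1627] shift [4.3 0.6 0.7] turn [-0.3   0.06  0.02] F [-2.5 -9.7  7. ] T [-1.38  0.63  0.07] w 0.167 gf 40.0 q [-0.71  0.49  0.05  1.97 -0.94  0.39 -0.14]
```

View pics/g3.png

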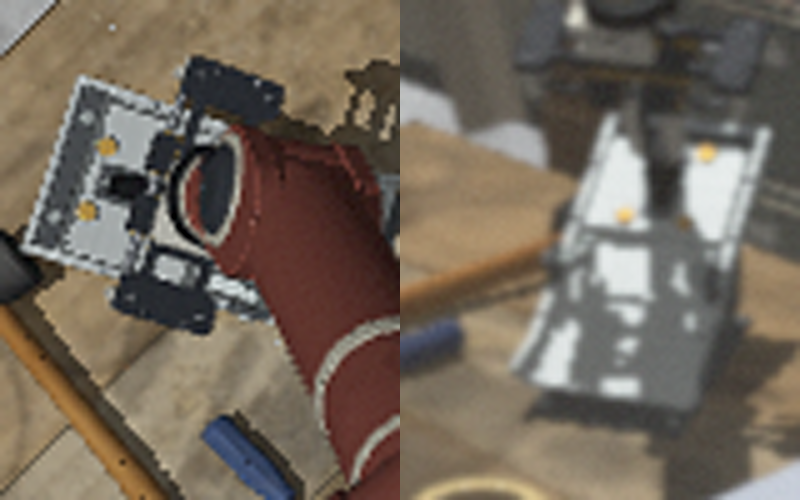

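The plate is nearly at the stop: its front edge is at side crop (690,135) and its rear edge at about (640,235). I nudge it until it meets the stop.

```bash
python3 -m creep '[1.5,0,0,0,0,0,1,0,0,0,0,0,0,0,0,0,0,0]' >/dev/null
python3 to.py b 206 0 36
python3 -m creep '[1,0,0,0,0,0,0.5,0,0,0,0,0,0,0,0,0,0,0]' >/dev/null
python3 to.py b 206 0 36
```

```text
TCP in bed x,y,z mm [204.    0.5  36.8]
clock 19.52 pos [0.4451 0.4545 0.1639] shift [2.  0.6 0.8] turn [-0.31  0.08  0.01] F [-2.7 -8.4  6.9] T [-1.49  0.63  0.09] w 0.165 gf 40.0 q [-0.72  0.49  0.06  1.97 -0.93  0.4  -0.15]
TCP in bed x,y,z mm [204.1   0.6  36.8]
clock 19.9 pos [0.445  0.4547 0.1639] shift [1.9 0.6 0.7] turn [-0.33  0.19 -0.03] F [ -4.  -12.    7.7] T [-1.81  0.82  0.11] w 0.168 gf 40.0 q [-0.73  0.49  0.06  1.96 -0.93  0.4  -0.15]
```

The plate is at the stop. I open a little and withdraw square to the bed.

```bash
python3 -m creep '[-0.5,0,0,0,0,0,0,0,0,0,0,0,0,0,0,0,0,0,0,0,0,0,0,0,0,0,0,0,0,0]' 38 | tail -2
python3 to.py b 204 0 120
python3 -m creep '[0,0,-15,0,0,0,0,0,-25,0,0,0,0,0,-35,0,0,0,0,0,-35,0,0,0,0,0,-35,0,0,0,0,0,0,0,0,0]' 38
python3 to.py b 204 0 180
```

```text
gripper_width: 0.38
grip_force: 0.0
TCP in bed x,y,z mm [206.5   1.3  35. ]
clock 20.52 pos [0.4452 0.4577 0.1636] shift [ -2.6   0.8 -85. ] turn [-0.33  0.01  0.05] F [-0.1 -0.  -0.8] T [-0.57  0.22  0.  ] w 0.38 gf 0.0 q [-0.73  0.49  0.06  1.96 -0.93  0.4  -0.15]
clock: 21.28
ee_pos: [0.4265, 0.387, 0.2929]
eef_rot: [-2.222, -1.645, -0.601]
ft_force: [0.7, -0.5, -0.3]
gripper_width: 0.383
grip_force: 0.0
TCP in bed x,y,z mm [207.9  -1.4 183.6]
clock 21.27 pos [0.4265 0.387  0.2929] shift [-3.9 -1.4  3.5] turn [-0.04 -0.28  0.03] F [ 0.7 -0.5 -0.3] T [-0.52  0.25 -0.03] w 0.383 gf 0.0 q [-0.79  0.24  0.26  1.93 -0.67  0.67 -0.38]
```

```bash
python3 -m creep '[0,40,-20,0,0,0,0,40,-10,0,0,0,0,40,0,0,0,0,0,40,0,0,0,0,0,40,0,0,0,0,0,0,0,0,0,0]' |head -2
python3 - <<'E'
from bench import capture
import cv2,numpy as np
a=[]
for n,x,y in(("top",115,145),("side",205,90)):
    c=capture(n);np.savez(f"pics/{n}4.npz",**c);a.append(cv2.resize(c["frame"][y:y+100,x:x+80,::-1],None,fx=5,fy=5,interpolation=cv2.INTER_CUBIC))
cv2.imwrite("pics/g4.png",np.hstack(a))
E
```

```text
clock: 22.02
ee_pos: [0.6144, 0.3134, 0.3117]
```

View pics/g4.png

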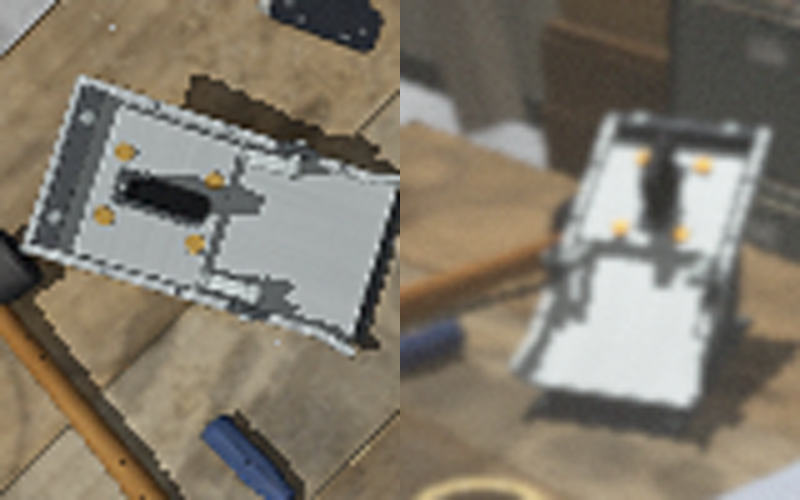

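The plate lies square below the stop. Its rear edge runs from (240,155) to (205,285), right against the tips of both catches, and it is held there with the gripper clear. I hand it in.

```bash
python3 -c "
from bench import ticket;print(ticket.sign_off())"
```

```text
the job is handed in; nothing more can be done
None
```

The carrier plate is on the rack bed, released and held between the two dropped catches and the upper stop; I handed the job in at about 22 s, and no verdict came back.

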